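# Bring up the synthesizer station: purge, column vacuum, start

### The job

Bring the synthesis station up for a run: press the blue argon purge button on the panel with the flow tube, then the yellow column-vacuum button on the box with the dial gauge, then the green start button on the console with the screen. Push each one down lightly with a fingertip until it has switched; blue and yellow stay down, green springs back when let go. Do not press the white or red button, and leave the boxes and everything else on the bench where they are, without picking anything up or pushing it along.

Things in the scene. Friction and masses are not known exactly. Their poses are not given: they have to be found in the camera images.
- argon_panel: Argon panel: bare aluminium box 150 (x, deep) x 120 (y) x 58 mm; at the middle of its far (+x) edge an upright plate 64 mm wide, 182 mm high overall, with a clear flow tube and a small black valve knob (these begin at x +22 mm). Origin: centre of the underside; -x is the front, z up. Loose, about 0.9 kg. The blue button is at x -45 mm, y 0. More than 20 N on any box is too hard.
- purge (a joint): Push button, round flat blue rubber cap 28 mm across, 11.5 mm above the argon panel's flat top. Value in m: 0 = out, 0.005 = as far as it goes, grows as it is pressed straight in; switched once 0.004 down. Push-on: takes 2.4 N to start, 3.7 N at the end of its travel; stays where it is left. The cap gives a further 1 mm per 4 N, up to 4 mm.
- purge_top (a point): Centre of the blue purge cap's flat top; its z axis points straight out of the panel, against the pressing direction. Moves with the cap. 70 mm above the bench when out.
- vacuum_box: Vacuum box: dark box 150 (x) x 140 (y) x 66 mm with a round white dial gauge (68 mm across) tilted up on its rear half, top about 120 mm above the bench. Origin: centre of the underside; -x is the front, z up. Loose, about 0.95 kg. Buttons at x -40 mm: yellow (column vacuum) at y +34 mm, white (reagent vacuum) at y -34 mm.
- column_vac (a joint): Push button, round flat yellow rubber cap 28 mm across, 11.5 mm above the vacuum box's flat top. Value in m: 0 = out, 0.005 = as far as it goes, grows as it is pressed straight in; switched once 0.004 down. Push-on: takes 2.4 N to start, 3.7 N at the end of its travel; stays where it is left. The cap gives a further 1 mm per 4 N, up to 4 mm.
- column_vac_top (a point): Centre of the yellow column-vacuum cap's flat top; its z axis points straight out of the panel, against the pressing direction. Moves with the cap. 78 mm above the bench when out.
- reagent_vac (a joint): Push button, round flat white rubber cap 28 mm across, 11.5 mm above the vacuum box's flat top. Value in m: 0 = out, 0.005 = as far as it goes, grows as it is pressed straight in; switched once 0.004 down. Push-on: takes 2.4 N to start, 3.7 N at the end of its travel; stays where it is left. Leave it alone. The cap gives a further 1 mm per 4 N, up to 4 mm.
- run_console: Run console: white box 150 (x) x 180 (y) mm whose face slopes 15 degrees down towards its front (-x), about 33 mm high in front and 73 mm behind, with a dark blue screen on the rear half of the face. Origin: centre of the underside; z up. Loose, about 0.9 kg. Buttons on the front half of the face: green (start) at y +42 mm, red (stop) at y -42 mm.
- start (a joint): Push button, round flat green rubber cap 28 mm across, 11.5 mm above the run console's sloping face. Value in m: 0 = out, 0.005 = as far as it goes, grows as it is pressed straight in; switched once 0.004 down. Spring return: 1.2 N to start, 3.2 N at the end; comes back out when let go. The cap gives a further 1 mm per 4 N, up to 4 mm.
- start_top (a point): Centre of the green start cap's flat top; its z axis points straight out of the panel, against the pressing direction. Moves with the cap. About 53 mm above the bench when out; its z axis leans 15 degrees from vertical towards the front of the console.
- stop (a joint): Push button, round flat red rubber cap 34 mm across, 11.5 mm above the run console's sloping face. Value in m: 0 = out, 0.005 = as far as it goes, grows as it is pressed straight in; switched once 0.004 down. Spring return: 1.2 N to start, 3.2 N at the end; comes back out when let go. Leave it alone. The cap gives a further 1 mm per 4 N, up to 4 mm.
- tube_rack: Blue tube rack 90 (x) x 205 (y) x 28 mm with three white-capped tubes standing in it. Origin: centre of the underside. Leave alone.
- tube0: Clear tube with a white cap, 13 mm across, 44 mm tall, standing in the blue rack, top 50 mm above the bench. Origin: its bottom. Leave alone.
- tube1: Clear tube with a white cap, 13 mm across, 44 mm tall, standing in the blue rack, top 50 mm above the bench. Origin: its bottom. Leave alone.
- tube2: Clear tube with a white cap, 13 mm across, 44 mm tall, standing in the blue rack, top 50 mm above the bench. Origin: its bottom. Leave alone.
- amber_bottle: Amber glass jar with a black cap, 64 mm across, 120 mm tall. Origin: its bottom centre. Leave alone.
- column_jar: White jar with a red cap, 56 mm across, 70 mm tall. Origin: its bottom centre. Leave alone.
- tape_roll: Roll of white label tape lying flat, 60 mm across, 24 mm high. Origin: centre of the underside. Leave alone.
- wrench: Steel wrench for tube fittings, 150 mm long, lying flat, x axis along it. Leave alone.

How it is judged:
By the outcome, as a careful person would: the job done as asked, in the order asked, and still so for the second after the job is handed in, with the robot touching nothing.
It also fails if it takes over 64 s, if anything falls off the work surface, if the arm or the gripper's body presses on something with over 40 N, if the wrist force passes 120 N, or if a joint passes its speed limit or range.

### The arm

A 6-joint arm with a two-finger parallel gripper is mounted at the origin on the work surface. World frame = base frame: x ahead of the robot, y to its left, z up, the work surface at z = 0. Lengths are in m, angles in rad, forces in N, time in s.
With the tool pointing down it reaches from about 0.325 to 0.9 m from the base axis. Payload 6.1 kg.
Tool frame: the origin (TCP) lies on the mounting face of the last link; the fingertips stand robot.tip_reach ahead of it and the grasp point (between the pads) lies 155 mm ahead of it (robot.tip_reach is the distance from the TCP to the fingertips, in m); z points along the fingers, y is the line along which they close (so a half turn about z gives the same grasp; the last joint's range is limited). The gripper opens to 85 mm and grips with 20 to 120 N. Pads are 22 mm wide; open, the fingers measure 114 mm over their backs; the gripper's body (76 mm by 85 mm) begins 54 mm behind the grasp point. The pads swing forward as they close: fully open they stand 13 mm farther back than shut.
Start: joints at [-1.266, 0.22, 1.526, -0, 1.395, -0.126], TCP at [0.261, -0.568, 0.405] pointing down, gripper open.
Joint ranges: [-2.98, 2.98], [-0.91, 2.08], [0.09, 2.57], [-1.24, 4.39], [0.2, 2.65], [-2.68, 2.68]. Speed limits (rad/s): [2.57, 2.57, 3.01, 3.14, 3.14, 3.14].

### API

Orientations are given as a 3x3 rotation matrix whose columns are the frame's x, y, z axes.
In Python, from cell import robot, get_image gives the robot as it stands.
- The arm moves only by the shell command python3 -m jog 'ROWS' [FORCE]. ROWS is JSON, a list of rows, each a list of 7 numbers: the shift along the tool's x, y, z as a fraction of full scale, then the turn, a rotation vector about the tool's x, y, z as a fraction of full scale, then the closure, from 0 (fully open) to 1 (shut). A call has 1 to 12 rows; each row shifts and turns the commanded pose from where the row before left it, along the tool's axes as they then stand; what a row does not reach is not made up. Full scale, the value 1, is 30 mm for a shift and 0.5 rad for a turn. A row lasts 1/10 s, in which the tool goes at most 50 mm and 8.59 degrees, less where a joint would pass 70% of its speed; a pose out of reach is approached as far as the arm can. A call with a number of a shift or a turn outside -1 to 1 is refused whole. A call with a gripper value outside its range is refused whole. The fingers move at their own pace and stop on an object; FORCE is the grip in N (left out, the last holds). Time passes only in rows, so rows that do not move let the fingers close. It gives the time, the measured TCP pose, the force, the opening and the grip force at its end, in the units of the state.
- robot.get_state(): the state, without advancing time (a new reading comes with each control period).
- get_image(name): name is "side" or "top" or "wrist"; returns a dict with "img" (384x512x3 uint8, blue, green, red), "fov_y" (degrees; the focal length in pixels is half the picture's height over the tangent of half this angle, whatever the lens; pixels are square), "cx", "cy" (the principal point, pixels), "R" (3x3) and "t" (3): a world point X has camera coordinates R X + t. Camera axes: x right, y down, z forward; pixel columns grow to the right and rows downward; lengths in m; the calibration is good to about 2 mm. A picture is of the moment at which its call begins. There is no depth.
- robot.hand_in(): hands the job in; it is judged then, once.
The state is a dict: "time_s": time; "qpos": joint angles; "dq": joint speeds; "joint_efforts": joint torques, N m; "position": TCP position; "ee_rot": TCP orientation; "force": force on the tool from outside, world axes, zero at the start; "ft_torque": the same for the moment, N m; "grip_width": finger opening in m; "grasp_force": force on a finger pad.
Only numpy, scipy, OpenCV 4.12 (cv2) and the standard library are available. Lean on these libraries where they do the work, as an engineer would, in place of code of your own. Each camera call takes 0.05 s, during which the arm holds its last target. There are 200 camera calls.

## Working session

There is one attempt and no reset: what is moved stays moved. The work goes in short steps, Python scripts to look and compute and a shell command to move; the robot and the scene stay as the last step left them, time stands still between calls to the robot, and variables do not carry over. Pictures are saved under pics/ and viewed, at most 12 in all, crops included, and the job is handed in when it is done.

```bash
mkdir -p pics; python3 - <<'E'
from cell import robot,get_image
import cv2,numpy as np
for n in("top","side"):
    d=get_image(n);cv2.imwrite(f"pics/{n}0.png",cv2.resize(d["img"],(800,600),interpolation=cv2.INTER_CUBIC));print(n,d["fov_y"],d["cx"],d["cy"],d["R"],d["t"])
s=robot.get_state();print(s["time_s"],s["position"],s["ee_rot"],robot.tip_reach,s["grip_width"],s["force"])
E
```

```text
top 46.46021170500856 252.77376690714186 186.070797340185 [[-0.02772921 -0.99960387  0.00481559]
 [-0.97987549  0.02622866 -0.19787896]
 [ 0.19767426 -0.01020571 -0.98021463]] [0.00656231 0.56621864 0.98715235]
side 50.985065869981995 256.68325365993246 195.0882486488387 [[-0.99240305 -0.12229913  0.01338338]
 [-0.08335128  0.58834234 -0.80430458]
 [ 0.09049174 -0.79930983 -0.59406652]] [0.54341973 0.08939419 0.87863902]
0.1 [ 0.26092126 -0.56766656  0.40373462] [[ 9.08640965e-01  4.17577969e-01 -4.86220448e-04]
 [ 4.17578181e-01 -9.08639518e-01  1.63991048e-03]
 [ 2.42991375e-04 -1.69312489e-03 -9.99998537e-01]] 0.1734 0.08532080853320961 [ 0.54376866 -0.19345618  0.23675156]
```

View pics/top0.png

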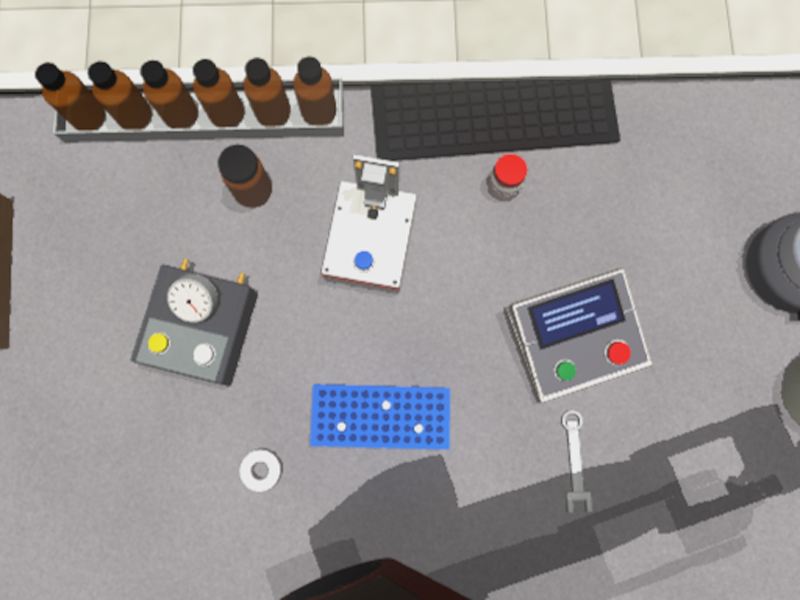

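View pics/side0.png

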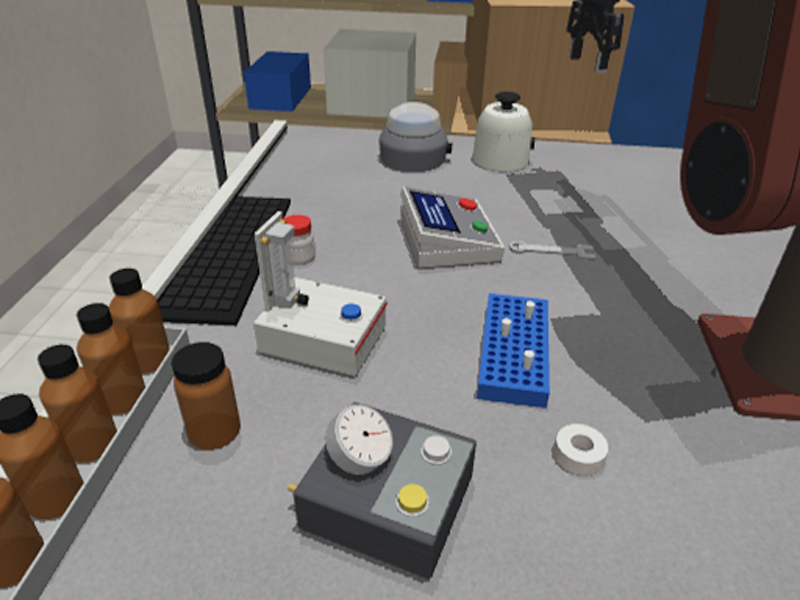

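Top view (800x600): blue (364,260), yellow (158,343), white (203,354), green (566,370), red (619,352). Side view: blue (351,311), yellow (412,497), white (436,448), green (481,226), red (468,203). The gripper starts clear of everything, at the upper right of the side view.

```bash
cat >h.py <<'E'
import numpy as np,cv2
from cell import robot,get_image
def ray(d,u,v):
    f=192/np.tan(np.radians(d["fov_y"]/2));R=np.array(d["R"]);C=-R.T@np.array(d["t"])
    r=R.T@np.array([(u-d["cx"])/f,(v-d["cy"])/f,1]);return C,r
def onz(d,u,v,z):
    C,r=ray(d,u,v);return C+r*(z-C[2])/r[2]
def pix(d,X):
    f=192/np.tan(np.radians(d["fov_y"]/2));p=np.array(d["R"])@X+d["t"];return f*p[0]/p[2]+d["cx"],f*p[1]/p[2]+d["cy"]
E
python3 - <<'E'
from h import *
P={"top":dict(b=(364,260),y=(158,343),w=(203,354),g=(566,370),r=(619,352)),"side":dict(b=(351,311),y=(412,497),w=(436,448),g=(481,226),r=(468,203))}
z=dict(b=.07,y=.078,w=.078,g=.053,r=.053)
for n in P:
    d=get_image(n);print(n,{k:onz(d,u*.64,v*.64,z[k])[:2].round(4).tolist() for k,(u,v) in P[n].items()})
    if n=="top": # top-face corners/edges for yaw
        for nm,pts,zz in(("arg front",[(322,277),(401,290)],.058),("con front base",[(543,400),(651,364)],.033)):
            print(nm,[onz(d,u*.64,v*.64,zz)[:2].round(4).tolist() for u,v in pts])
s=robot.get_state();R=np.array(s["ee_rot"]);d=get_image("wrist");Rc=np.array(d["R"]);C=-Rc.T@d["t"]
print("cam in tool",R.T@(C-s["position"]))
E
python3 -m jog '[[0,0,0,0,0,0,1],[0,0,0,0,0,0,1]]'
```

```text
top {'b': [0.6113, 0.036], 'y': [0.4943, 0.3341], 'w': [0.4767, 0.2691], 'g': [0.4416, -0.2564], 'r': [0.4659, -0.3366]}
arg front [[0.5898, 0.0997], [0.5668, -0.0179]]
con front base [[0.3999, -0.2239], [0.4487, -0.3896]]
side {'b': [0.6117, 0.0447], 'y': [0.4962, 0.3395], 'w': [0.478, 0.2758], 'g': [0.4399, -0.2483], 'r': [0.4654, -0.3309]}
cam in tool [ 0.06918907 -0.00059426  0.03007171]
time_s: 0.45
position: [0.261, -0.5679, 0.4046]
ee_rot: [[0.909, 0.418, -0.0], [0.418, -0.909, 0.0], [0.0, -0.0, -1.0]]
force: [-0.4, -0.0, -0.0]
grip_width: 0.0591
grasp_force: 0.0
```

```bash
python3 -m jog '[[0.95,-0.68,0,0,0,0,1],[0.95,-0.68,0,0,0,0,1],[0.95,-0.68,0,0,0,0,1],[0.95,-0.68,0,0,0,0,1],[0.95,-0.68,0,0,0,0,1],[0.95,-0.68,0,0,0,0,1],[0.95,-0.68,0,0,0,0,1],[0.95,-0.68,0,0,0,0,1],[0.95,-0.68,0,0,0,0,1],[0.95,-0.68,0,0,0,0,1],[0.95,-0.68,0,0,0,0,1],[0.95,-0.68,0,0,0,0,1]]'
python3 -m jog '[[0.95,-0.68,0,0,0,0,1],[0.95,-0.68,0,0,0,0,1],[0.95,-0.68,0,0,0,0,1],[0.95,-0.68,0,0,0,0,1],[0.95,-0.68,0,0,0,0,1],[0.95,-0.68,0,0,0,0,1],[0.95,-0.68,0,0,0,0,1],[0,0,0.3,0,0,-0.27,1],[0,0,0.3,0,0,-0.27,1],[0,0,0.3,0,0,-0.27,1],[0,0,0.3,0,0,-0.27,1]]'
python3 -m jog '[[0,0,0.3,0,0,-0.27,1],[0,0,0.3,0,0,-0.27,1],[0,0,0.2,0,0,-0.27,1],[0,0,0,0,0,0,1],[0,0,0,0,0,0,1]]'
python3 - <<'E'
from h import *
d=get_image("wrist");cv2.imwrite("pics/w1.png",cv2.resize(d["img"],(800,600),interpolation=cv2.INTER_CUBIC))
s=robot.get_state();print(s["time_s"],s["position"],s["ee_rot"],robot.tip_reach,s["grip_width"],s["force"])
E
```

```text
time_s: 1.65
position: [0.47, -0.2013, 0.405]
ee_rot: [[0.909, 0.418, 0.001], [0.418, -0.909, -0.0], [0.0, 0.001, -1.0]]
force: [0.8, 0.4, 0.7]
grip_width: -0.0003
grasp_force: 0.0
time_s: 2.75
position: [0.5912, 0.0106, 0.3684]
ee_rot: [[0.56, 0.829, 0.0], [0.829, -0.56, -0.0], [0.0, 0.0, -1.0]]
force: [-0.3, 0.0, -0.3]
grip_width: -0.0
grasp_force: 0.0
time_s: 3.25
position: [0.5912, 0.0104, 0.3449]
ee_rot: [[0.197, 0.98, 0.0], [0.98, -0.197, 0.0], [0.0, 0.0, -1.0]]
force: [-0.1, 0.3, 0.4]
grip_width: -0.0003
grasp_force: 0.0
3.3 [0.59130505 0.01040753 0.3451691 ] [[ 1.96932801e-01  9.80416805e-01  5.99556864e-04]
 [ 9.80416987e-01 -1.96932795e-01 -7.00431720e-05]
 [ 4.94009062e-05  6.01609533e-04 -9.99999818e-01]] 0.1734 0.00012349826490271767 [ 0.62857581 -0.40952427  0.21780543]
```

View pics/w1.png

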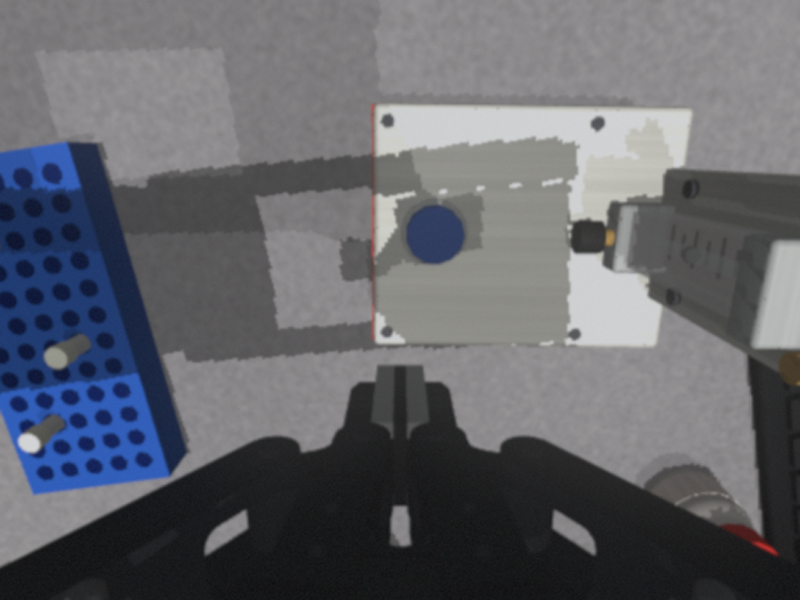

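The wrist view shows the blue cap centred at (435,234), with the shut fingertips at (400,367), clear of the box.

```bash
python3 - <<'E'
from h import *
d=get_image("wrist");s=robot.get_state();R=np.array(s["ee_rot"]);p=np.array(s["position"])
b=onz(d,435*.64,234*.64,.07);print("blue",b,"tool",(R.T@(b-p))*1000)
for dx in(0,.011):print(np.array(pix(d,p+R@[dx,0,.1734]))/.64)
c=[onz(d,u*.64,v*.64,.058)[:2] for u,v in((374,105),(374,345))];print(c)
E
```

```text
blue [0.61412113 0.03986094 0.07      ] tool [ 33.32061792  16.25771878 275.37505671]
[401.01959545 394.10343025]
[401.04505454 360.14021097]
[array([0.5974957 , 0.10268451]), array([ 0.57261415, -0.01343553])]
```

```bash
python3 -m jog '[[0.55,0.27,0,0,0,0,1],[0.55,0.27,0,0,0,0,1],[0,0,0.8,0,0,0,1],[0,0,0.8,0,0,0,1],[0,0,0.8,0,0,0,1],[0,0,0.6,0,0,0,1],[0,0,0.1,0,0,0,1],[0,0,0,0,0,0,1]]'
python3 - <<'E'
from h import *
d=get_image("wrist");cv2.imwrite("pics/w2.png",cv2.resize(d["img"],(800,600),interpolation=cv2.INTER_CUBIC))
print(robot.get_state()["force"],robot.get_state()["position"])
E
```

```text
time_s: 4.15
position: [0.6134, 0.0396, 0.2517]
ee_rot: [[0.195, 0.981, -0.001], [0.981, -0.195, 0.0], [-0.0, -0.001, -1.0]]
force: [0.0, 0.4, 0.4]
grip_width: -0.0003
grasp_force: 0.0
[-0.14280543 -0.14336021  0.68040251] [0.61391409 0.03961164 0.25271323]
```

View pics/w2.png

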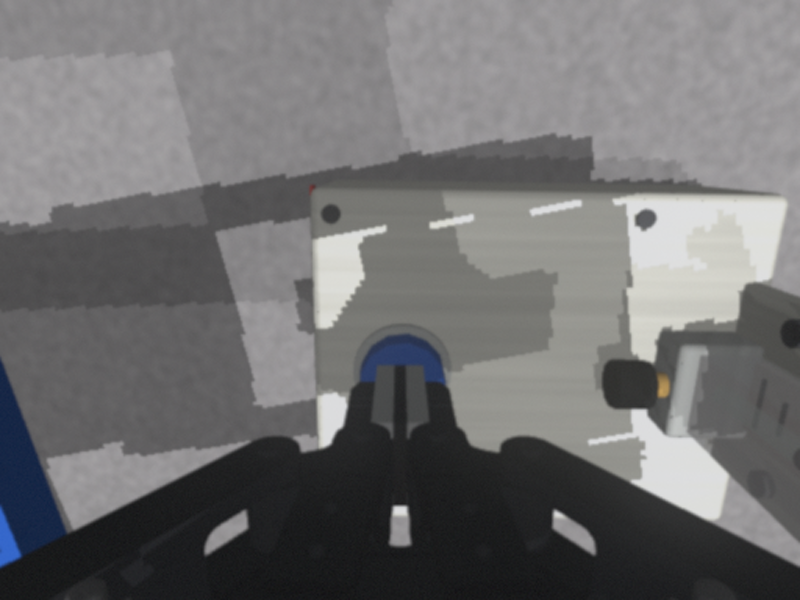

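The shut fingertips are centred over the blue cap (about x 401), roughly 9 mm above it. I'll descend slowly and watch the force.

```bash
python3 -m jog '[[0,0,0.1,0,0,0,1],[0,0,0.1,0,0,0,1],[0,0,0.1,0,0,0,1],[0,0,0,0,0,0,1],[0,0,0,0,0,0,1]]'
python3 -m jog '[[0,0,0.05,0,0,0,1],[0,0,0.05,0,0,0,1],[0,0,0,0,0,0,1],[0,0,0,0,0,0,1]]'
python3 -m jog '[[0,0,0.05,0,0,0,1],[0,0,0.05,0,0,0,1],[0,0,0,0,0,0,1],[0,0,0,0,0,0,1]]'
```

```text
time_s: 4.7
position: [0.6135, 0.0396, 0.2429]
ee_rot: [[0.194, 0.981, 0.0], [0.981, -0.194, -0.0], [0.0, 0.0, -1.0]]
force: [0.2, -0.0, 0.5]
grip_width: 0.0002
grasp_force: 0.2
time_s: 5.1
position: [0.6136, 0.0397, 0.2399]
ee_rot: [[0.194, 0.981, 0.0], [0.981, -0.194, -0.0], [0.0, 0.0, -1.0]]
force: [0.1, -0.1, 1.0]
grip_width: 0.0
grasp_force: 1.1
time_s: 5.5
position: [0.6136, 0.0396, 0.2369]
ee_rot: [[0.194, 0.981, 0.0], [0.981, -0.194, -0.0], [0.0, 0.0, -1.0]]
force: [-0.6, -0.0, 3.8]
grip_width: -0.0001
grasp_force: 2.1
```

```bash
python3 -m jog '[[0,0,0.05,0,0,0,1],[0,0,0,0,0,0,1],[0,0,0,0,0,0,1]]'
python3 -m jog '[[0,0,0.05,0,0,0,1],[0,0,0,0,0,0,1],[0,0,0,0,0,0,1]]'
```

```text
time_s: 5.8
position: [0.6136, 0.0397, 0.2359]
ee_rot: [[0.194, 0.981, 0.0], [0.981, -0.194, -0.0], [-0.0, 0.0, -1.0]]
force: [-1.4, 0.1, 8.3]
grip_width: -0.0001
grasp_force: 3.9
time_s: 6.1
position: [0.6137, 0.0397, 0.235]
ee_rot: [[0.194, 0.981, 0.0], [0.981, -0.194, -0.0], [-0.0, 0.0, -1.0]]
force: [-3.5, 0.4, 10.5]
grip_width: -0.0002
grasp_force: 5.7
```

```bash
python3 -m jog '[[0,0,-0.2,0,0,0,1],[0,0,-0.4,0,0,0,1],[0,0,-0.9,0,0,0,1],[-0.5,0,-0.9,0,0,0,1],[-0.6,0,-0.9,0,0,0,1],[0,0,-0.4,0,0,0,1],[0,0,0,0,0,0,1],[0,0,0,0,0,0,1]]'
python3 - <<'E'
from h import *
d=get_image("wrist");cv2.imwrite("pics/w3.png",cv2.resize(d["img"],(800,600),interpolation=cv2.INTER_CUBIC))
print(robot.get_state()["force"],robot.get_state()["position"])
E
python3 -m jog '[[0.9,-0.65,0,0,0,0,1],[0.9,-0.65,0,0,0,0,1],[0.9,-0.65,0,0,0,0,1],[0.9,-0.65,0,0,0,0,1],[0.9,-0.65,0,0,0,0,1],[0.9,-0.65,0,0,0,0,1],[0.9,-0.65,0,0,0,0,1],[0.9,-0.65,0,0,0,0,1],[0.9,-0.65,0,0,0,0,1],[0,0,0,0,0,0,1],[0,0,0,0,0,0,1]]'
python3 - <<'E'
from h import *
d=get_image("wrist");cv2.imwrite("pics/w4.png",cv2.resize(d["img"],(800,600),interpolation=cv2.INTER_CUBIC))
E
```

```text
time_s: 6.9
position: [0.6068, 0.0078, 0.3437]
ee_rot: [[0.194, 0.981, -0.001], [0.981, -0.194, 0.001], [0.0, -0.001, -1.0]]
force: [-0.3, -0.6, 0.3]
grip_width: 0.0003
grasp_force: 0.0
[ 0.94347419 -0.04199679  0.02478605] [0.6065368  0.00791428 0.34296705]
time_s: 8.05
position: [0.481, 0.2805, 0.343]
ee_rot: [[0.191, 0.982, -0.003], [0.982, -0.191, -0.001], [-0.002, -0.002, -1.0]]
force: [0.4, -0.6, 0.4]
grip_width: 0.0003
grasp_force: 0.0
```

View pics/w3.png

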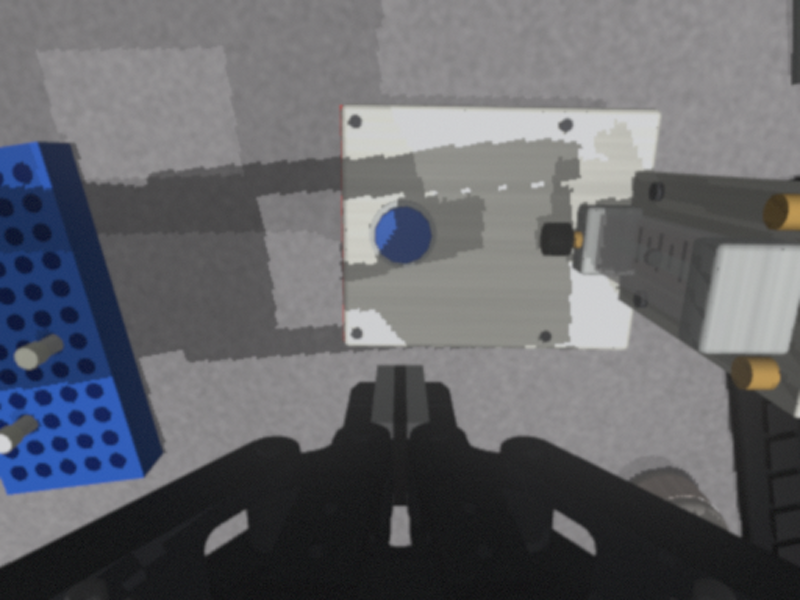

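View pics/w4.png

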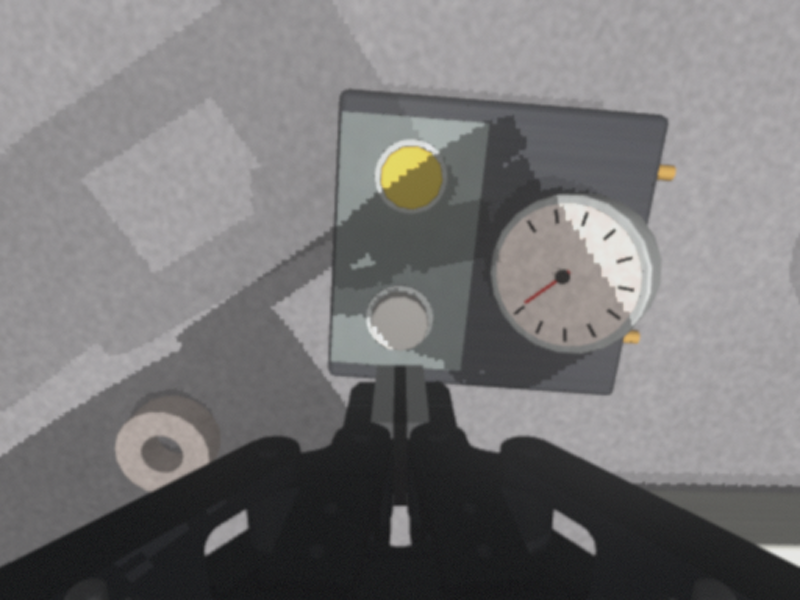

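Blue now looks smaller and nearer its ring at (403,236), which fits being pressed. Yellow is at (412,178), white at (400,321), and the tool sits beside the white button at a safe height.

```bash
python3 - <<'E'
from h import *
d=get_image("wrist");s=robot.get_state();R=np.array(s["ee_rot"]);p=np.array(s["position"])
for u,v in((412,178),(400,321)):
    b=onz(d,u*.64,v*.64,.078);print(b,"tool",(R.T@(b-p))*1000)
# blue, shift check: previous camera pose relative to the tool
C=R.T@(-np.array(d["R"]).T@d["t"]-p)
R3=np.array([[.194,.981,-.001],[.981,-.194,.001],[0,-.001,-1]]);p3=np.array([.6066,.0079,.3430])
Rc=np.array(d["R"])@R@R3.T;d3=dict(d,R=Rc,t=-Rc@(p3+R3@C))
print("blue",[onz(d3,403*.64,236*.64,z).round(4).tolist() for z in(.065,.07)])
print([onz(d3,u*.64,v*.64,.058)[:2].round(4) for u,v in((343,106),(345,346))])
E
```

```text
[0.49744556 0.33693125 0.078     ] tool [ 59.90402067   4.48573036 265.49255458]
[0.47954278 0.27291706 0.078     ] tool [ -6.3652835   -0.68114751 265.58872564]
blue [[0.6133, 0.0395, 0.065], [0.6134, 0.0403, 0.07]]
[array([0.5974, 0.1028]), array([ 0.5724, -0.0123])]
```

```bash
python3 -m jog '[[0.7,0.05,0,0,0,0,1],[0.7,0.05,0,0,0,0,1],[0.6,0.05,0,0,0,0,1],[0,0,0,0,0,0,1],[0,0,0.8,0,0,0,1],[0,0,0.8,0,0,0,1],[0,0,0.8,0,0,0,1],[0,0,0.3,0,0,0,1],[0,0,0,0,0,0,1],[0,0,0,0,0,0,1]]'
python3 - <<'E'
from h import *
d=get_image("wrist");cv2.imwrite("pics/w5.png",cv2.resize(d["img"],(800,600),interpolation=cv2.INTER_CUBIC))
print(robot.get_state()["force"],robot.get_state()["position"])
E
```

```text
time_s: 9.15
position: [0.4986, 0.3373, 0.2646]
ee_rot: [[0.194, 0.981, 0.001], [0.981, -0.194, 0.0], [0.0, 0.001, -1.0]]
force: [-0.0, -0.5, -0.5]
grip_width: 0.0002
grasp_force: 0.0
[0.03781609 0.06565477 0.60607285] [0.49871785 0.33755474 0.26519995]
```

View pics/w5.png

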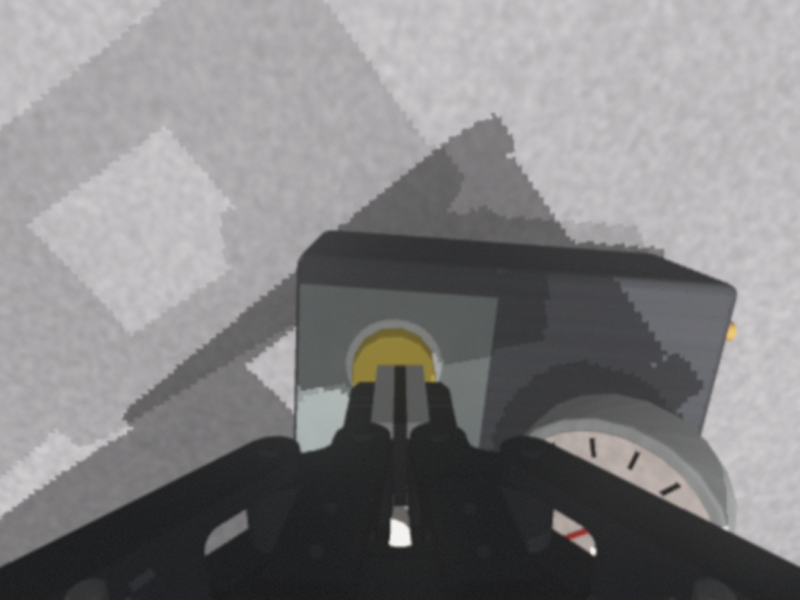

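Tips are about 2 mm right of the yellow cap's centre (394 against 401). I'll correct that, then descend.

```bash
python3 -m jog '[[0.03,-0.07,0.1,0,0,0,1],[0,0,0.15,0,0,0,1],[0,0,0.15,0,0,0,1],[0,0,0.05,0,0,0,1],[0,0,0,0,0,0,1],[0,0,0,0,0,0,1]]'
python3 -m jog '[[0,0,0.05,0,0,0,1],[0,0,0.05,0,0,0,1],[0,0,0.05,0,0,0,1],[0,0,0,0,0,0,1],[0,0,0,0,0,0,1]]'
python3 -m jog '[[0,0,0.05,0,0,0,1],[0,0,0,0,0,0,1],[0,0,0,0,0,0,1]]'
```

```text
time_s: 9.8
position: [0.496, 0.339, 0.2502]
ee_rot: [[0.194, 0.981, -0.0], [0.981, -0.194, -0.0], [-0.0, -0.0, -1.0]]
force: [-0.8, -1.1, 1.5]
grip_width: -0.0
grasp_force: 0.3
time_s: 10.3
position: [0.4961, 0.339, 0.2457]
ee_rot: [[0.194, 0.981, 0.0], [0.981, -0.194, 0.0], [0.0, 0.0, -1.0]]
force: [-1.0, 0.5, 2.7]
grip_width: 0.0002
grasp_force: 1.3
time_s: 10.6
position: [0.4962, 0.339, 0.2446]
ee_rot: [[0.194, 0.981, 0.0], [0.981, -0.194, 0.0], [0.0, 0.0, -1.0]]
force: [-2.7, -1.0, 5.7]
grip_width: 0.0003
grasp_force: 2.7
```

```bash
python3 -m jog '[[0,0,0.04,0,0,0,1],[0,0,0,0,0,0,1],[0,0,0,0,0,0,1]]'
```

```text
time_s: 10.9
position: [0.4962, 0.3391, 0.2438]
ee_rot: [[0.194, 0.981, 0.0], [0.981, -0.194, 0.0], [0.0, 0.0, -1.0]]
force: [-3.9, -1.1, 7.9]
grip_width: -0.0002
grasp_force: 4.1
```

```bash
python3 -m jog '[[0,0,-0.2,0,0,0,1],[0,0,-0.4,0,0,0,1],[0,0,-0.9,0,0,0,1],[-0.8,0,-0.9,0,0,0,1],[-0.8,0,-0.8,0,0,0,1],[0,0,-0.1,0,0,0,1],[0,0,0,0,0,0,1],[0,0,0,0,0,0,1]]'
python3 - <<'E'
from h import *
d=get_image("wrist");cv2.imwrite("pics/w6.png",cv2.resize(d["img"],(800,600),interpolation=cv2.INTER_CUBIC))
E
python3 -m jog '[[-0.96,0.04,0,0,0,0,1],[-0.96,0.04,0,0,0,0,1],[-0.96,0.04,0,0,0,0,1],[-0.96,0.04,0,0,0,0,1],[-0.96,0.04,0,0,0,0,1],[-0.96,0.04,0,0,0,0,1],[-0.96,0.04,0,0,0,0,1],[-0.96,0.04,0,0,0,0,1],[-0.96,0.04,0,0,0,0,1],[-0.96,0.04,0,0,0,0,1],[-0.96,0.04,0,0,0,0,1],[-0.96,0.04,0,0,0,0,1]]'
python3 -m jog '[[-0.96,0.04,0,0,0,0,1],[-0.96,0.04,0,0,0,0,1],[-0.96,0.04,0,0,0,0,1],[-0.96,0.04,0,0,0,0,1],[-0.96,0.04,0,0,0,0,1],[-0.96,0.04,0,0,0,0,1],[-0.96,0.04,0,0,0,0,1],[-0.96,0.04,0,0,0,0,1],[0,0,0,0,0,-0.246,1],[0,0,0,0,0,-0.246,1],[0,0,0,0,0,-0.246,1],[0,0,0,0,0,-0.246,1]]'
python3 -m jog '[[0,0,0,0,0,0,1],[0,0,0,0,0,0,1]]'
python3 - <<'E'
from h import *
d=get_image("wrist");cv2.imwrite("pics/w7.png",cv2.resize(d["img"],(800,600),interpolation=cv2.INTER_CUBIC))
E
```

```text
time_s: 11.7
position: [0.4866, 0.2922, 0.3412]
ee_rot: [[0.194, 0.981, -0.001], [0.981, -0.194, -0.0], [-0.0, -0.001, -1.0]]
force: [-0.6, -0.1, -0.5]
grip_width: 0.0001
grasp_force: 0.0
time_s: 12.95
position: [0.4337, -0.0506, 0.3408]
ee_rot: [[0.193, 0.981, -0.002], [0.981, -0.193, 0.001], [0.0, -0.002, -1.0]]
force: [-0.1, -0.6, -0.8]
grip_width: -0.0002
grasp_force: 0.0
time_s: 14.15
position: [0.3989, -0.2775, 0.3405]
ee_rot: [[-0.298, 0.955, -0.002], [0.955, 0.298, 0.002], [0.002, -0.001, -1.0]]
force: [0.2, 0.2, 0.7]
grip_width: 0.0002
grasp_force: 0.0
time_s: 14.35
position: [0.3989, -0.2776, 0.3411]
ee_rot: [[-0.29, 0.957, -0.001], [0.957, 0.29, 0.001], [0.002, -0.001, -1.0]]
force: [-0.3, -0.5, 0.5]
grip_width: -0.0001
grasp_force: 0.0
```

View pics/w6.png

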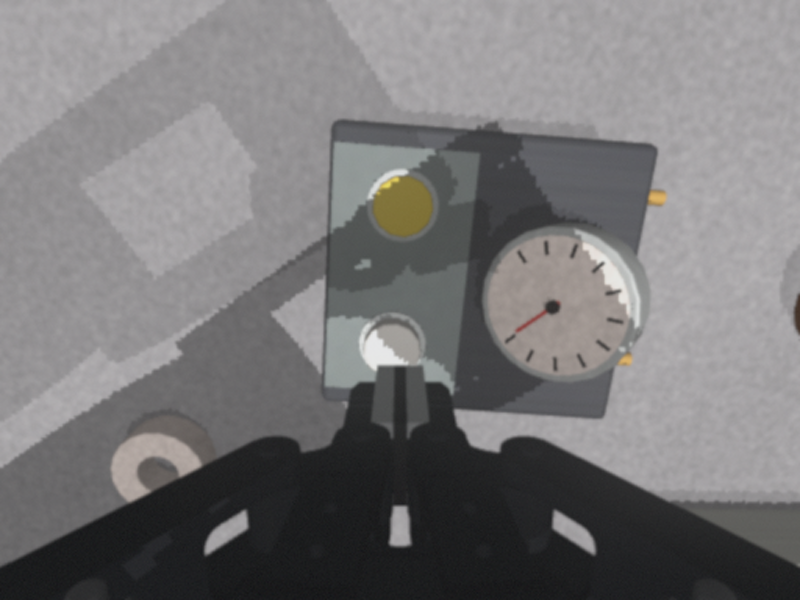

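View pics/w7.png

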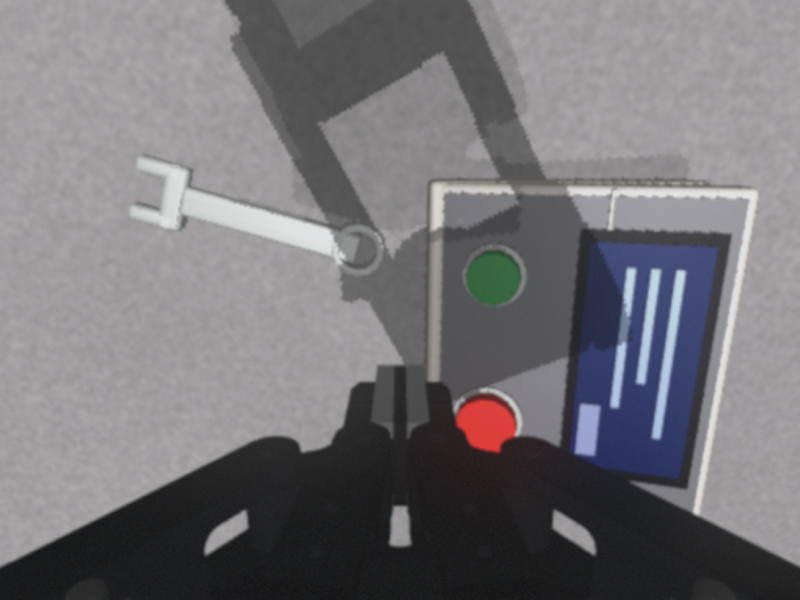

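Yellow is concentric in its ring at (403,206), so it looks pressed. The box is in place. In the second view green is at (493,277), red at (486,422), and the console's front edge is vertical at u≈430, so the tool is aligned with it.

```bash
python3 - <<'E'
from h import *
d=get_image("wrist");s=robot.get_state();R=np.array(s["ee_rot"]);p=np.array(s["position"])
g=onz(d,493*.64,277*.64,.053);print("green",g)
e=[onz(d,u*.64,v*.64,.033) for u,v in((430,183),(428,375))];v=e[0]-e[1];yaw=np.arctan2(-v[0],v[1]);print("yaw",np.degrees(yaw), "tool yaw-90",np.degrees(np.arctan2(R[1,0],R[0,0]))-90)
a=np.array([np.sin(.2618)*np.cos(yaw),np.sin(.2618)*np.sin(yaw),-np.cos(.2618)])
for k in(.06,):
    T=g-(.1734+k)*a;print("TCP",T,"shift in tool mm",R.T@(T-p)*1000)
E
```

```text
green [ 0.44144436 -0.25430175  0.053     ]
yaw 17.20523369917887 tool yaw-90 16.906646988452337
TCP [ 0.38373906 -0.2721703   0.27844705] shift in tool mm [  9.57675492 -12.85645419  63.04553012]
```

```bash
python3 -m jog '[[0.32,-0.43,0,0,0,0,1],[0,0,0.7,0,0,0,1],[0,0,0.7,0,0,0,1],[0,0,0.7,0,0,0,1],[0,0,0,-0.175,0,0,1],[0,0,0,-0.175,0,0,1],[0,0,0,-0.174,0,0,1],[0,0,0,0,0,0,1],[0,0,0,0,0,0,1]]'
python3 - <<'E'
from h import *
d=get_image("wrist");s=robot.get_state();R=np.array(s["ee_rot"]);p=np.array(s["position"])
cv2.imwrite("pics/w8.png",cv2.resize(d["img"],(800,600),interpolation=cv2.INTER_CUBIC))
g=np.array([.4414,-.2543,.053]);print("tool",R.T@(g-p)*1000,R[:,2],p,s["force"],np.array(pix(d,g))/.64)
E
```

```text
time_s: 15.35
position: [0.3833, -0.2726, 0.279]
ee_rot: [[-0.291, 0.925, 0.246], [0.957, 0.281, 0.075], [0.0, 0.257, -0.966]]
force: [-0.3, 0.6, -0.1]
grip_width: -0.0003
grasp_force: 0.0
tool [  0.52001545   0.5196034  234.05432251] [ 0.2457422   0.07512231 -0.96641989] [ 0.38355453 -0.27252666  0.27906118] [ 1.28701626 -0.14913283  0.8373851 ] [400.97342922 328.09945468]
```

View pics/w8.png

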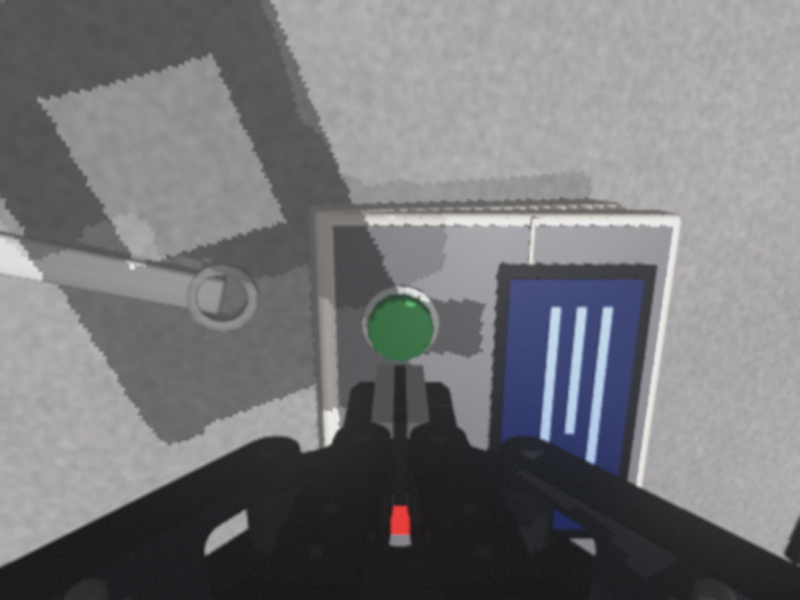

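Green sits at (401,327), where I predicted it, so the axis is lined up. I'll descend along it.

```bash
python3 -m jog '[[0,0,0.7,0,0,0,1],[0,0,0.7,0,0,0,1],[0,0,0.4,0,0,0,1],[0,0,0.1,0,0,0,1],[0,0,0,0,0,0,1],[0,0,0,0,0,0,1]]'
python3 -m jog '[[0,0,0.1,0,0,0,1],[0,0,0.05,0,0,0,1],[0,0,0.05,0,0,0,1],[0,0,0.05,0,0,0,1],[0,0,0,0,0,0,1],[0,0,0,0,0,0,1]]'
```

```text
time_s: 16.0
position: [0.398, -0.2685, 0.2247]
ee_rot: [[-0.293, 0.923, 0.248], [0.956, 0.283, 0.075], [-0.001, 0.259, -0.966]]
force: [0.5, 0.1, 0.2]
grip_width: 0.0002
grasp_force: 0.0
time_s: 16.6
position: [0.3998, -0.2679, 0.2171]
ee_rot: [[-0.292, 0.923, 0.248], [0.956, 0.283, 0.075], [-0.001, 0.259, -0.966]]
force: [2.0, -2.5, 2.9]
grip_width: 0.0001
grasp_force: 1.1
```

```bash
python3 - <<'E'
from h import *
s=robot.get_state();R=np.array(s["ee_rot"]);p=np.array(s["position"])
print("tool",R.T@(np.array([.4414,-.2543,.053])-p)*1000-[0,0,173.4],R.T@s["force"])
E
```

```text
tool [ 1.01385338 -0.33593884 -3.58428607] [-2.94596916  1.88863837 -2.44048685]
```

```bash
python3 -m jog '[[0,0,0.05,0,0,0,1],[0,0,0.05,0,0,0,1],[0,0,0,0,0,0,1],[0,0,0,0,0,0,1]]'; python3 -m jog '[[0,0,0.04,0,0,0,1],[0,0,0,0,0,0,1],[0,0,0,0,0,0,1]]'
```

```text
time_s: 17.0
position: [0.4006, -0.2677, 0.2143]
ee_rot: [[-0.293, 0.923, 0.248], [0.956, 0.283, 0.075], [-0.001, 0.259, -0.966]]
force: [-1.0, -1.3, 6.6]
grip_width: 0.0001
grasp_force: 3.3
time_s: 17.3
position: [0.4008, -0.2676, 0.2134]
ee_rot: [[-0.293, 0.923, 0.248], [0.956, 0.283, 0.075], [-0.001, 0.259, -0.966]]
force: [-3.0, -0.3, 9.9]
grip_width: -0.0001
grasp_force: 5.1
```

Axial force is about 10 N, well past the 3.2 N needed at the end of travel, so green has switched. I'll back off and check all three.

```bash
python3 -m jog '[[0,0,-0.2,0,0,0,1],[0,0,-0.4,0,0,0,1],[0,0,-0.9,0,0,0,1],[0,0,-0.9,0,0,0,1],[0,0,-0.9,0,0,0,1],[-0.9,0,-0.9,0,0,0,1],[-0.9,0,0,0,0,0,1],[-0.9,0,0,0,0,0,1],[-0.9,0,0,0,0,0,1],[0,0,0,0,0,0,1],[0,0,0,0,0,0,1]]'
python3 - <<'E'
from h import *
a=get_image("top")["img"];b=get_image("side")["img"]
r=lambda i:cv2.resize(i,(400,300),interpolation=cv2.INTER_CUBIC)
o=cv2.imread("pics/top0.png");o2=cv2.imread("pics/side0.png")
cv2.imwrite("pics/end.png",np.vstack([np.hstack([r(o),r(a)]),np.hstack([r(o2),r(b)])]))
E
```

```text
time_s: 18.4
position: [0.4005, -0.3798, 0.3337]
ee_rot: [[-0.292, 0.924, 0.246], [0.956, 0.282, 0.078], [0.003, 0.258, -0.966]]
force: [-0.5, 0.6, 0.0]
grip_width: -0.0001
grasp_force: 0.0
```

View pics/end.png

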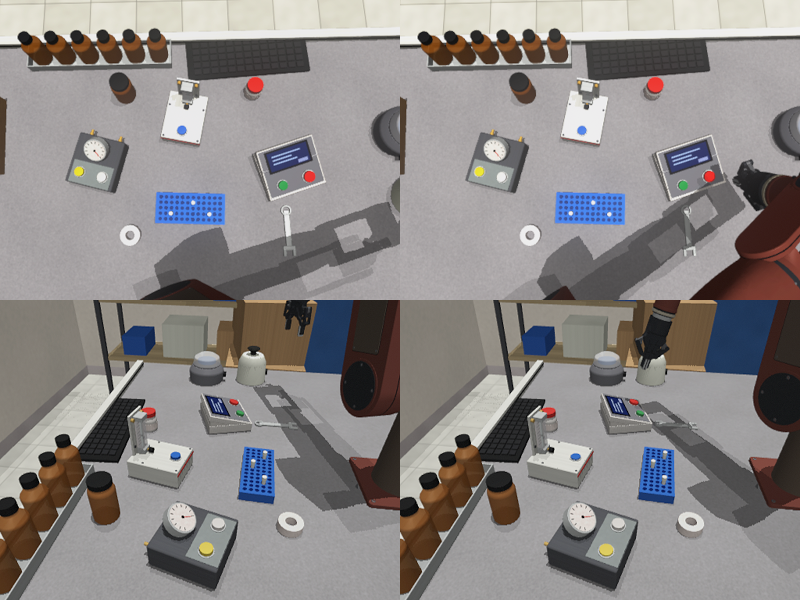

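The before and after views match: nothing on the bench has moved, blue and yellow sit lower, and the arm is clear.

```bash
python3 -c "
from cell import robot
print(robot.hand_in())"
```

```text
the job is handed in; nothing more can be done
None
```

I pressed blue, yellow and green in that order, each to about 8–10 N, well past switching force. The pictures show blue and yellow down and nothing on the bench moved, and the job was handed in at about 18.5 s with the arm clear.

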